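Find the tight spot of a returned water pump

ROBOT

A 6-joint arm with a two-finger parallel gripper is mounted at the origin on the work surface. World frame = base frame: x ahead of the robot, y to its left, z up, the work surface at z = 0. Lengths are in m, angles in rad, forces in N, time in s.
With the tool pointing down it reaches from about 0.35 to 0.975 m from the base axis. Payload 4.9 kg.
Tool frame: the origin (TCP) lies at the very end of the fingers, on their centre line; the grasp point (between the pads) lies behind it (manip.pinch_z is the y of the grasp point in the tool frame, in m); y points along the fingers, x is the direction in which the jaws open and shut, and the axes are right-handed (so a half turn about y gives the same grasp; the last joint's range is limited). The gripper opens to 85 mm and grips with 20 to 120 N. Pads are 22 mm wide; open, the fingers measure 114 mm over their backs; the gripper's body (76 mm by 85 mm) begins 54 mm behind the grasp point. The pads swing forward as they close: fully open they stand 13 mm farther back than shut.
Start: joints at [-1.305, 0.053, 1.613, -0, 1.476, -0.119], TCP at [0.235, -0.579, 0.231] pointing down, gripper open.
Joint ranges: [-3.01, 3.01], [-1.01, 2.22], [0.06, 2.58], [-1.02, 4.17], [0.09, 2.62], [-3.14, 3.14]. Speed limits (rad/s): [2.57, 2.57, 3.14, 3.14, 3.14, 3.14].

INTERFACE

Orientations are given as a unit quaternion [w, x, y, z].
In Python, from plant import manip gives the robot as it stands.
- The arm moves only by the tool drive_tool, never from a script. Its argument "motion" is a list of rows, each a list of 3 entries, a list of its own where there are three numbers: the shift along the tool's x, y, z in units of 25 mm (1.0 is 25 mm), then the turn, a rotation vector about the tool's x, y, z in units of 5 degrees (1.0 is 5 degrees), then the closure, from -1 (fully open) to 1 (shut). A call has 1 to 12 rows; each row shifts and turns the commanded pose from where the row before left it, along the tool's axes as they then stand; what a row does not reach is not made up. A row lasts 1/10 s, in which the tool goes at most 50 mm and 8.59 degrees, less where a joint would pass 70% of its speed; a pose out of reach is approached as far as the arm can. A call is refused whole if a number of a shift passes 1 or a number of a turn 1, either way. A call with a gripper value outside its range is refused whole. The fingers move at their own pace and stop on an object; the grip force is fixed at half the most. Time passes only in rows, so rows that do not move let the fingers close. It gives the time, the measured TCP pose, the force and the opening at its end, in the units of the state.
- manip.state(): the state, without advancing time (a new reading comes with each control period).
- manip.grab_frame(name): name is "side" or "top" or "wrist"; returns a dict with "img" (400x640x3 uint8, blue, green, red), "range_z" (400x640 float32, m along the optical axis (not along the pixel's ray), 0 where there is no reading), "camera_matrix" (3x3 intrinsics, pixels), "world_from_camera" (4x4, takes a point from camera to world coordinates); the wrist camera has in their place "T_tool_cam" (4x4, takes a point from camera to tool coordinates, whose origin is the TCP and whose axes are the tool frame's). Camera axes: x right, y down, z forward; pixel columns grow to the right and rows downward; lengths in m; the calibration is good to about 2 mm. A picture is of the moment at which its call begins: read the wrist's pose just before it.
- manip.job_done(): hands the job in, once; it reports no verdict.
The state is a dict: "time": time; "joint_pos": joint angles; "joint_vel": joint speeds; "joint_efforts": joint torques, N m; "tool_pos": TCP position; "tool_rot": TCP orientation; "contact_force": force on the tool from outside, world axes, zero at the start; "ft_torque": the same for the moment, N m; "gripper_width": opening from 0.0 (shut) to 1.0 (fully open).
Only numpy, scipy, OpenCV 4.12 (cv2) and the standard library are available. Lean on these libraries where they do the work, as an engineer would, in place of code of your own. Each camera call takes 0.05 s, during which the arm holds its last target. There are 200 camera calls.

TASK

This returned water pump's pulley rubs at one unseen place in its turn. Take the knob on the pulley lightly, turn it slowly and gently as far round as it takes to feel the drag rise and fall again, and leave the pulley standing in the middle of the tight spot with the knob let go. Then push the clamp lever beside it all the way over, away from the robot, with the pulley still on the spot, and leave the other things on the bench alone.

Things in the scene. Friction and masses are not known exactly. Their poses are not given: they have to be found in the camera images.
- pump: Cast aluminium water pump with a plain round skirt, on a dark steel plate (200 x 330 mm, 12 mm thick) fixed to the bench, turned up to 0.6 rad from the robot's axes. Origin: on the bench, right under the pulley's vertical axis. z up; its +x (roughly away from the robot) is the way the lever is pushed; the lever stands on its -y side.
- pulley: Grooved steel pulley lying flat on the pump, 150 mm across, 28 mm thick; turns both ways about its vertical axis, without stops, and stays where it is left, in the tight spot too. Origin: on the axis, at its underside, 62 mm over the bench; upper face 91 mm, rim of the knob's seat 93 mm over the bench. Its x axis points to the knob.
- pulley_nut (a point): Top of the pulley's central nut, on the axis, 102 mm over the bench. Drag of the pulley: 1 to 2 N at the knob; at one unseen place of the turn, different each time, it rises over about 0.35 rad to 8 to 11 N and falls again over as much. The pulley never starts in this tight spot. Left within 0.15 rad of its middle is good. Keep under half a turn per second.
- knob_grip (a point): Black upright knob on the pulley, 58 mm from its axis: cylinder 22 mm across, 46 mm high (94 to 140 mm over the bench), spins freely on its own axis, so the hand need not turn. Point: on its axis, 26 mm above its foot, 120 mm over the bench. A rubber bush lets it give sideways 1 mm per 1.5 N, at most 14 mm, and springs back. Hold with 15 N or less.
- lever_tip (a point): Centre of the black ball (26 mm) at the end of an 80 mm steel clamp lever on a grey block (70 x 50 x 25 mm) on the plate. The pivot is at -30, -165 mm in the pump's frame, 34 mm over the bench. At the start the ball leans towards the robot, about 104 mm over the bench and 38 mm to the -x side of the pivot.
- lever (a joint): Angle of the lever: 0 leaning to the pump's -x (towards the robot), 1.0 rad leaning as far to its +x (thrown, at its stop). It needs about 1 N and stays where it is left.

How it is judged:
By the outcome, as a careful person would: the job done as asked, in the order asked, and still so for the second after the job is handed in, with the robot touching nothing.
It also fails if it takes over 72 s, if anything falls off the work surface, if the arm or the gripper's body presses on something with over 40 N, if the wrist force passes 120 N, or if a joint passes its speed limit or range.

## Working session

There is one attempt and no reset: what is moved stays moved. The work goes in short steps, Python scripts to look and compute and a tool call to move; the robot and the scene stay as the last step left them, time stands still between calls to the robot, and variables do not carry over. Pictures are saved under pics/ and viewed, about 8 in all and at most 12, crops included, and the job is handed in when it is done.

Besides the shell and the picture viewer there is one more tool, called after "Call:" as name([rows], argument=value, ...), one row to a line, values as JSON. drive_tool: Moves the arm, as the interface text tells. Its arguments: {"type":"object","properties":{"motion":{"type":"array","items":{"type":"array"}}},"required":["motion"]}

```bash
ls; mkdir -p pics
python3 - <<'E'
from plant import manip
import cv2,numpy as np
print(manip.state(), manip.pinch_z)
for n in("top","side"):
    f=manip.grab_frame(n); cv2.imwrite(f"pics/{n}0.png",f["img"]); np.savez(f"pics/{n}0.npz",**f); print(n,f["camera_matrix"],f["world_from_camera"])
E
```

```text
pics
{'time': 0.0, 'joint_pos': array([-1.30500645e+00,  5.33527376e-02,  1.61426375e+00, -6.97181448e-06,
        1.47603415e+00, -1.19030338e-01]), 'joint_vel': array([-0.00021614, -0.00103992, -0.00113487, -0.00021231,  0.00052287,
        0.00062135]), 'joint_efforts': array([ 6.87540833e-04, -3.93678689e+01, -3.70177138e+01, -9.96902827e-05,
        7.09900531e-03, -1.05230879e-05]), 'tool_pos': array([ 0.23443738, -0.57869671,  0.23008366]), 'tool_rot': array([ 0.586859  , -0.58591193,  0.3957126 , -0.39460773]), 'contact_force': array([ 0.24171203,  0.73597188, -0.24105084]), 'ft_torque': array([ 0.04205106, -0.02718653, -0.02510857]), 'gripper_width': 0.9981977908614031} -0.0187
top [[383.37109897   0.         317.91706466]
 [  0.         383.37109897 198.21684782]
 [  0.           0.           1.        ]] [[-0.01003245 -0.98472373  0.17383476  0.37071233]
 [-0.99918339  0.01667663  0.03680283 -0.04111589]
 [-0.0391396  -0.17332358 -0.9840869   0.75419538]
 [ 0.          0.          0.          1.        ]]
side [[471.38543695   0.         326.34394495]
 [  0.         471.38543695 200.11623125]
 [  0.           0.           1.        ]] [[-0.89578733 -0.24117525  0.37336252  0.26778166]
 [-0.4444258   0.47252353 -0.76105665  0.47029549]
 [ 0.00712545 -0.84767683 -0.53046509  0.45969331]
 [ 0.          0.          0.          1.        ]]
```

View pics/top0.png

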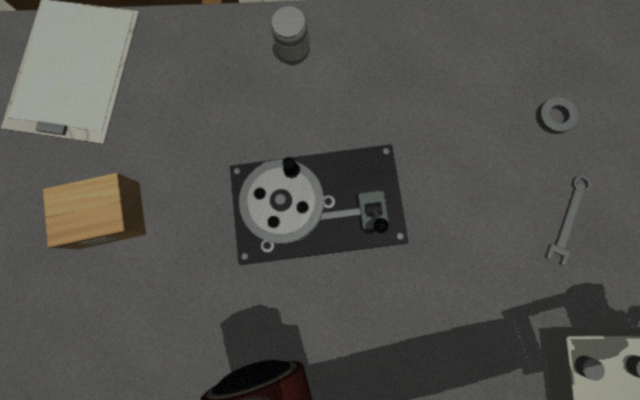

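View pics/side0.png

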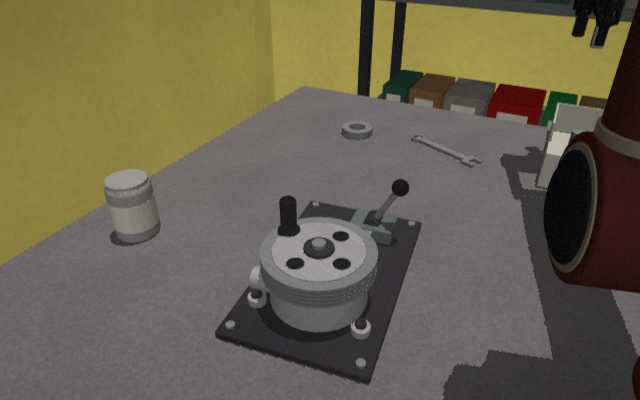

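The top view shows the nut at about (281,200), the knob top at (291,167), the lever ball at (381,226) and the plate bolts at (236,171), (386,152), (400,237) and (245,257).

```bash
cat > h.py <<'E'
import numpy as np,cv2
def ray(K,T,uv,z):
    d=T[:3,:3]@np.linalg.solve(K,[uv[0],uv[1],1]); o=T[:3,3]; return o+d*(z-o[2])/d[2]
def cloud(K,T,r):
    v,u=np.mgrid[:r.shape[0],:r.shape[1]]
    p=np.linalg.inv(K)@np.stack([u.ravel(),v.ravel(),np.ones(u.size)])*r.ravel()
    return (T[:3,:3]@p+T[:3,3:]).T.reshape(*r.shape,3)
E
python3 - <<'E'
from h import *
np.set_printoptions(precision=4,suppress=True)
for n in("top","side"):
    f=np.load(f"pics/{n}0.npz");K,T=f["camera_matrix"],f["world_from_camera"]
    P=cloud(K,T,f["range_z"]);g=f["img"].max(2);ok=f["range_z"]>0
    roi=ok&(P[...,0]>.3)&(P[...,0]<.7)&(P[...,1]>-.3)&(P[...,1]<.2)
    dark=g<60
    k=roi&(P[...,2]>.112)&(P[...,2]<.16)
    for lab,m in(("tall",k),("face",roi&(P[...,2]>.083)&(P[...,2]<.096))):
        nn,l,s,c=cv2.connectedComponentsWithStats(m.astype(np.uint8))
        for i in range(1,nn):
            if s[i,4]>12: q=P[l==i]; print(n,lab,s[i],c[i],q.mean(0),q.min(0),q.max(0))
    b=roi&(P[...,2]>.09)&(P[...,1]<-.1); 
    if b.any(): print(n,"ball",P[b].mean(0),P[b].max(0),b.sum())
f=np.load("pics/top0.npz");K,T=f["camera_matrix"],f["world_from_camera"]
print("nut",ray(K,T,(281,200),.102),"knob",ray(K,T,(290,162),.14),"ball",ray(K,T,(381,226),.104))
for p in[(236,171),(386,152),(400,237),(245,257)]: print(ray(K,T,p,.014))
f=np.load("pics/side0.npz");K,T=f["camera_matrix"],f["world_from_camera"]
print("side nut",ray(K,T,(319,242),.102),"knob",ray(K,T,(288,199),.14),"ball",ray(K,T,(400,188),.104))
E
```

```text
top tall [282 157  14  16 175] [288.5886 164.5714] [0.5377 0.0304 0.1361] [0.5292 0.0206 0.1136] [0.55   0.0413 0.1428]
top tall [374 219  14  13 128] [380.6172 224.875 ] [ 0.4368 -0.1211  0.1152] [ 0.4268 -0.1321  0.112 ] [ 0.447  -0.1104  0.1192]
top face [ 239  160   84   84 5041] [280.265  202.4543] [0.4817 0.0502 0.0912] [ 0.4108 -0.0236  0.083 ] [0.5594 0.1245 0.096 ]
top ball [ 0.4365 -0.1205  0.1135] [ 0.4497 -0.1091  0.1192] 185
side tall [395 180  12   7  64] [400.7344 182.625 ] [ 0.4351 -0.1189  0.114 ] [ 0.4268 -0.127   0.1121] [ 0.4446 -0.1116  0.1165]
side tall [280 196  17  25 379] [287.7546 208.277 ] [0.5361 0.0358 0.1287] [0.5283 0.0217 0.1123] [0.5487 0.0428 0.1398]
side face [389 193  14   7  47] [393.5106 196.383 ] [ 0.4435 -0.1174  0.0887] [ 0.4298 -0.1221  0.0834] [ 0.4513 -0.1137  0.0948]
side face [ 260  217  118   78 6875] [319.0602 255.8292] [0.4791 0.0586 0.0895] [ 0.4095 -0.0266  0.0832] [0.5599 0.1257 0.096 ]
side ball [ 0.4347 -0.1155  0.1064] [ 0.4483 -0.1077  0.1165] 250
nut [0.4839 0.0474 0.102 ] knob [0.5411 0.0276 0.14  ] ball [ 0.4361 -0.123   0.104 ]
[0.5596 0.1503 0.014 ]
[ 0.5926 -0.15    0.014 ]
[ 0.4235 -0.1697  0.014 ]
[0.389  0.1281 0.014 ]
side nut [0.4838 0.0499 0.102 ] knob [0.5378 0.0316 0.14  ] ball [ 0.4357 -0.1202  0.104 ]
```

```bash
cat >> h.py <<'E'
from scipy.spatial.transform import Rotation as Ro
C=np.array([.4845,.0495])
def tool(s):
    q=s["tool_rot"];return Ro.from_quat([q[1],q[2],q[3],q[0]]).as_matrix(),np.array(s["tool_pos"])
def plan(s,pos,ja):
    """units of shift (tool axes) and turn to reach pos with tool x at world angle ja, pointing down"""
    R,p=tool(s); x=np.array([np.cos(ja),np.sin(ja),0]);y=np.array([0,0,-1.]);G=np.c_[x,y,np.cross(x,y)]
    rv=Ro.from_matrix(R.T@G).as_rotvec()
    print("shift units(tool)",np.round(R.T@(np.array(pos)-p)/.025,2),"turn units",np.round(np.degrees(rv)/5,2))
E
python3 - <<'E'
from h import *
from plant import manip
s=manip.state();R,p=tool(s);print(R.round(3))
print("jaw angle",np.arctan2(R[1,0],R[0,0]))
for ja in(1.244,1.244-np.pi):
    plan(s,[.539,.031,.23],ja)
E
```

```text
[[ 0.375 -0.     0.927]
 [-0.927  0.002  0.375]
 [-0.002 -1.     0.   ]]
jaw angle -1.186065760083781
shift units(tool) [-18.04   0.05  20.45] turn units [-3.000e-02 -2.785e+01 -1.000e-02]
shift units(tool) [-18.04   0.05  20.45] turn units [ 0.    8.15 -0.02]
```

Call:
drive_tool([
  [[-0.88, 0, 1], [0, 0, 0], -1],
  [[-0.88, 0, 1], [0, 0, 0], -1],
  [[-0.88, 0, 1], [0, 0, 0], -1],
  [[-0.88, 0, 1], [0, 0, 0], -1],
  [[-0.88, 0, 1], [0, 0, 0], -1],
  [[-0.88, 0, 1], [0, 0, 0], -1],
  [[-0.88, 0, 1], [0, 0, 0], -1],
  [[-0.88, 0, 1], [0, 0, 0], -1],
  [[-0.88, 0, 1], [0, 0, 0], -1],
  [[-0.88, 0, 1], [0, 0, 0], -1],
  [[-0.88, 0, 1], [0, 0, 0], -1],
  [[-0.88, 0, 1], [0, 0, 0], -1],
])

```text
time: 1.3
tool_pos: [0.4137, -0.2205, 0.2309]
tool_rot: [0.586, -0.586, 0.395, -0.395]
contact_force: [0.2, 0.1, -0.7]
gripper_width: 1.002
```

Call:
drive_tool([
  [[-0.83, 0, 0.94], [0, 0, 0], -1],
  [[-0.83, 0, 0.94], [0, 0, 0], -1],
  [[-0.83, 0, 0.94], [0, 0, 0], -1],
  [[-0.83, 0, 0.94], [0, 0, 0], -1],
  [[-0.83, 0, 0.94], [0, 0, 0], -1],
  [[-0.83, 0, 0.94], [0, 0, 0], -1],
  [[-0.83, 0, 0.94], [0, 0, 0], -1],
  [[-0.83, 0, 0.94], [0, 0, 0], -1],
  [[-0.83, 0, 0.94], [0, 0, 0], -1],
  [[0, 0, 0], [0, 1, 0], -1],
  [[0, 0, 0], [0, 1, 0], -1],
  [[0, 0, 0], [0, 1, 0], -1],
])

```text
time: 2.5
tool_pos: [0.5392, 0.031, 0.2306]
tool_rot: [-0.529, 0.529, -0.469, 0.469]
contact_force: [-0.5, 0.3, 0.9]
gripper_width: 0.999
```

Call:
drive_tool([
  [[0, 0, 0], [0, 1, 0], -1],
  [[0, 0, 0], [0, 1, 0], -1],
  [[0, 0, 0], [0, 1, 0], -1],
  [[0, 0, 0], [0, 1, 0], -1],
  [[0, 0, 0], [0, 1, 0], -1],
  [[0, 0, 0], [0, 0.15, 0], -1],
  [[0, 0, 0], [0, 0, 0], -1],
])

```text
time: 3.2
tool_pos: [0.5393, 0.0305, 0.2309]
tool_rot: [0.412, -0.413, 0.574, -0.574]
contact_force: [-0.7, -0.2, -0.0]
gripper_width: 1.002
```

Run:
```python
from h import *
from plant import manip
s=manip.state();print(s["joint_pos"].round(2),s["tool_pos"],s["contact_force"])
f=manip.grab_frame("wrist");R,p=tool(s);W=np.eye(4);W[:3,:3]=R;W[:3,3]=p;T=W@f["T_tool_cam"]
P=cloud(f["camera_matrix"],T,f["range_z"]);m=(f["range_z"]>0)&(P[...,2]>.115)&(P[...,2]<.16)&(np.hypot(P[...,0]-.539,P[...,1]-.031)<.04)
t=m&(P[...,2]>.136)
print(m.sum(),t.sum(),P[t].mean(0) if t.any() else 0,P[t].min(0) if t.any() else 0,P[t].max(0) if t.any() else 0)
cv2.imwrite("pics/w1.png",f["img"])
plan(s,[.539,.031,.15],-1.898)
```

```text
[-0.08 -0.15  1.81 -0.    1.48  1.81] [0.53927352 0.03051697 0.23091134] [-0.68110879 -0.19016652 -0.0104087 ]
784 631 [0.54067031 0.02934054 0.14005483] [0.52954116 0.01891516 0.13605864] [0.55048598 0.03999071 0.14225257]
shift units(tool) [-0.02  3.24 -0.01] turn units [0.01 0.02 0.  ]
```

View pics/w1.png

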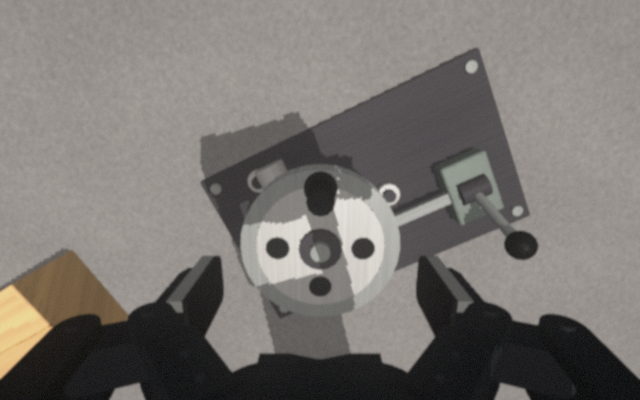

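The wrist view shows the knob top at about (320,187), centred between the jaws, and the lever ball at (521,245). Next I descend around the knob and half-close, so the pads cage it without gripping it at the fixed 60 N.

Call:
drive_tool([
  [[0.02, 0.9, 0.04], [0, 0, 0], -1],
  [[0, 0.9, 0], [0, 0, 0], -1],
  [[0, 0.9, 0], [0, 0, 0], -1],
  [[0, 0.9, 0], [0, 0, 0], -0.8],
  [[0, 0.8, 0], [0, 0, 0], -0.5],
  [[0, 0.7, 0], [0, 0, 0], -0.2],
  [[0, 0.06, 0], [0, 0, 0], 0],
  [[0, 0, 0], [0, 0, 0], 0.1],
  [[0, 0, 0], [0, 0, 0], 0.2],
  [[0, 0, 0], [0, 0, 0], 0.2],
  [[0, 0, 0], [0, 0, 0], 0.2],
  [[0, 0, 0], [0, 0, 0], 0.2],
])

```text
time: 4.45
tool_pos: [0.5407, 0.0297, 0.103]
tool_rot: [-0.412, 0.412, -0.574, 0.575]
contact_force: [-1.1, 1.0, 0.1]
gripper_width: 0.399
```

Run:
```python
from h import *
from plant import manip
s=manip.state();print(s["joint_pos"].round(2),s["tool_pos"],s["contact_force"],s["gripper_width"])
plan(s,[.540,.0297,.102],-1.91)
```

```text
[-0.08 -0.03  1.92  0.    1.25  1.81] [0.54066837 0.02969246 0.10297249] [-1.10968549  1.03215832  0.14919877] 0.39945992336866054
shift units(tool) [ 0.01  0.04 -0.03] turn units [-0.01  0.15 -0.  ]
```

Call:
drive_tool([
  [[0, 0, -0.03], [0, 0.1, 0], 0.3],
  [[0, 0, 0], [0, 0, 0], 0.36],
  [[0, 0, 0], [0, 0, 0], 0.4],
  [[0, 0, 0], [0, 0, 0], 0.42],
  [[0, 0, 0], [0, 0, 0], 0.42],
  [[0, 0, 0], [0, 0, 0], 0.42],
])

```text
time: 5.05
tool_pos: [0.5396, 0.03, 0.1023]
tool_rot: [0.41, -0.41, 0.576, -0.576]
contact_force: [0.1, -0.1, -0.0]
gripper_width: 0.289
```

```bash
cat >> h.py <<'E'
def rep(s,off=np.zeros(3)):
    R,p=tool(s);d=p[:2]-C;phi=np.arctan2(d[1],d[0]);t=np.array([-np.sin(phi),np.cos(phi)]);r=d/np.hypot(*d)
    F=np.array(s["contact_force"]); F=(F-off)[:2]
    print("t %.2f phi %.3f rad %.4f z %.4f Ft %.2f Fr %.2f jaw-tan %.3f j6 %.2f w %.3f"%(s["time"],phi,np.hypot(*d),p[2],F@t,F@r,(np.arctan2(R[1,0],R[0,0])-phi+np.pi/2+np.pi)%(2*np.pi)-np.pi,s["joint_pos"][5],s["gripper_width"]))
E
python3 - <<'E'
from h import *
from plant import manip
rep(manip.state());print(manip.state()["contact_force"])
E
```

```text
t 5.05 phi -0.341 rad 0.0584 z 0.1023 Ft -0.08 Fr 0.12 jaw-tan 0.006 j6 1.82 w 0.289
[ 0.08996859 -0.11153977 -0.00012858]
```

Call:
drive_tool([
  [[-0.1, 0, -0.002], [0, -0.5, 0], 0.42],
  [[-0.1, 0, -0.002], [0, -0.5, 0], 0.42],
  [[-0.1, 0, -0.002], [0, -0.5, 0], 0.42],
  [[-0.1, 0, -0.002], [0, -0.5, 0], 0.42],
  [[-0.1, 0, -0.002], [0, -0.5, 0], 0.42],
  [[-0.1, 0, -0.002], [0, -0.5, 0], 0.42],
  [[-0.1, 0, -0.002], [0, -0.5, 0], 0.42],
  [[-0.1, 0, -0.002], [0, -0.5, 0], 0.42],
  [[-0.1, 0, -0.002], [0, -0.5, 0], 0.42],
  [[-0.1, 0, -0.002], [0, -0.5, 0], 0.42],
  [[0, 0, 0], [0, 0, 0], 0.42],
])

```text
time: 6.15
tool_pos: [0.5426, 0.0544, 0.1023]
tool_rot: [-0.525, 0.525, -0.474, 0.474]
contact_force: [0.6, -1.1, -0.4]
gripper_width: 0.287
```

Run:
```python
from h import *
from plant import manip
rep(manip.state())
```

```text
t 6.15 phi 0.084 rad 0.0583 z 0.1023 Ft -1.18 Fr 0.55 jaw-tan 0.017 j6 1.43 w 0.287
```

Call:
drive_tool([
  [[-0.1, 0, -0.002], [0, -0.5, 0], 0.42],
  [[-0.1, 0, -0.002], [0, -0.5, 0], 0.42],
  [[-0.1, 0, -0.002], [0, -0.5, 0], 0.42],
  [[-0.1, 0, -0.002], [0, -0.5, 0], 0.42],
  [[-0.1, 0, -0.002], [0, -0.5, 0], 0.42],
  [[-0.1, 0, -0.002], [0, -0.5, 0], 0.42],
  [[-0.1, 0, -0.002], [0, -0.5, 0], 0.42],
  [[-0.1, 0, -0.002], [0, -0.5, 0], 0.42],
  [[0, 0, 0], [0, 0, 0], 0.42],
])

```text
time: 7.05
tool_pos: [0.5373, 0.0736, 0.1023]
tool_rot: [-0.599, 0.599, -0.376, 0.376]
contact_force: [0.5, -1.2, -1.1]
gripper_width: 0.292
```

Call:
drive_tool([
  [[-0.1, 0, -0.002], [0, -0.5, 0], 0.42],
  [[-0.1, 0, -0.002], [0, -0.5, 0], 0.42],
  [[-0.1, 0, -0.002], [0, -0.5, 0], 0.42],
  [[-0.1, 0, -0.002], [0, -0.5, 0], 0.42],
  [[-0.1, 0, -0.002], [0, -0.5, 0], 0.42],
  [[-0.1, 0, -0.002], [0, -0.5, 0], 0.42],
  [[-0.1, 0, -0.002], [0, -0.5, 0], 0.42],
  [[-0.1, 0, -0.002], [0, -0.5, 0], 0.42],
  [[0, 0, 0], [0, 0, 0], 0.42],
])

```text
time: 7.95
tool_pos: [0.5256, 0.0899, 0.1023]
tool_rot: [0.655, -0.655, 0.266, -0.267]
contact_force: [1.2, -1.2, -1.9]
gripper_width: 0.29
```

Run:
```python
from h import *
from plant import manip
rep(manip.state())
```

```text
t 7.95 phi 0.777 rad 0.0576 z 0.1023 Ft -1.71 Fr 0.04 jaw-tan 0.021 j6 0.80 w 0.290
```

Call:
drive_tool([
  [[-0.1, 0, 0.002], [0, -0.5, 0], 0.42],
  [[-0.1, 0, 0], [0, -0.5, 0], 0.42],
  [[-0.1, 0, 0], [0, -0.5, 0], 0.42],
  [[-0.1, 0, 0], [0, -0.5, 0], 0.42],
  [[-0.1, 0, 0], [0, -0.5, 0], 0.42],
  [[-0.1, 0, 0], [0, -0.5, 0], 0.42],
  [[-0.1, 0, 0], [0, -0.5, 0], 0.42],
  [[-0.1, 0, 0], [0, -0.5, 0], 0.42],
  [[0, 0, 0], [0, 0, 0], 0.42],
])

```text
time: 8.85
tool_pos: [0.5095, 0.1016, 0.1024]
tool_rot: [0.691, -0.691, 0.149, -0.149]
contact_force: [1.1, 0.6, -0.7]
gripper_width: 0.292
```

Call:
drive_tool([
  [[-0.1, 0, 0], [0, -0.5, 0], 0.42],
  [[-0.1, 0, 0], [0, -0.5, 0], 0.42],
  [[-0.1, 0, 0], [0, -0.5, 0], 0.42],
  [[-0.1, 0, 0], [0, -0.5, 0], 0.42],
  [[-0.1, 0, 0], [0, -0.5, 0], 0.42],
  [[-0.1, 0, 0], [0, -0.5, 0], 0.42],
  [[-0.1, 0, 0], [0, -0.5, 0], 0.42],
  [[-0.1, 0, 0], [0, -0.5, 0], 0.42],
  [[0, 0, 0], [0, 0, 0], 0.42],
])

```text
time: 9.75
tool_pos: [0.4903, 0.1068, 0.1024]
tool_rot: [0.707, -0.706, 0.027, -0.027]
contact_force: [1.7, 0.5, -0.3]
gripper_width: 0.293
```

Run:
```python
from h import *
from plant import manip
rep(manip.state())
```

```text
t 9.75 phi 1.470 rad 0.0576 z 0.1024 Ft -1.63 Fr 0.63 jaw-tan 0.025 j6 0.14 w 0.293
```

Call:
drive_tool([
  [[-0.1, 0, 0.002], [0, -0.5, 0], 0.42],
  [[-0.1, 0, 0], [0, -0.5, 0], 0.42],
  [[-0.1, 0, 0], [0, -0.5, 0], 0.42],
  [[-0.1, 0, 0], [0, -0.5, 0], 0.42],
  [[-0.1, 0, 0], [0, -0.5, 0], 0.42],
  [[-0.1, 0, 0], [0, -0.5, 0], 0.42],
  [[-0.1, 0, 0], [0, -0.5, 0], 0.42],
  [[-0.1, 0, 0], [0, -0.5, 0], 0.42],
  [[0, 0, 0], [0, 0, 0], 0.42],
])

```text
time: 10.65
tool_pos: [0.4705, 0.1053, 0.1025]
tool_rot: [0.701, -0.7, -0.097, 0.096]
contact_force: [1.7, -0.2, -0.1]
gripper_width: 0.293
```

Call:
drive_tool([
  [[-0.1, 0, 0.002], [0, -0.5, 0], 0.42],
  [[-0.1, 0, 0], [0, -0.5, 0], 0.42],
  [[-0.1, 0, 0], [0, -0.5, 0], 0.42],
  [[-0.1, 0, 0], [0, -0.5, 0], 0.42],
  [[-0.1, 0, 0], [0, -0.5, 0], 0.42],
  [[-0.1, 0, 0], [0, -0.5, 0], 0.42],
  [[-0.1, 0, 0], [0, -0.5, 0], 0.42],
  [[-0.1, 0, 0], [0, -0.5, 0], 0.42],
  [[0, 0, 0], [0, 0, 0], 0.42],
])

```text
time: 11.55
tool_pos: [0.4524, 0.0971, 0.1025]
tool_rot: [0.673, -0.673, -0.217, 0.216]
contact_force: [1.3, 0.8, 0.0]
gripper_width: 0.292
```

Run:
```python
from h import *
from plant import manip
rep(manip.state())
```

```text
t 11.55 phi 2.164 rad 0.0574 z 0.1025 Ft -1.58 Fr -0.04 jaw-tan 0.030 j6 -0.57 w 0.292
```

Call:
drive_tool([
  [[-0.1, 0, 0.004], [0, -0.5, 0], 0.42],
  [[-0.1, 0, 0], [0, -0.5, 0], 0.42],
  [[-0.1, 0, 0], [0, -0.5, 0], 0.42],
  [[-0.1, 0, 0], [0, -0.5, 0], 0.42],
  [[-0.1, 0, 0], [0, -0.5, 0], 0.42],
  [[-0.1, 0, 0], [0, -0.5, 0], 0.42],
  [[-0.1, 0, 0], [0, -0.5, 0], 0.42],
  [[-0.1, 0, 0], [0, -0.5, 0], 0.42],
  [[0, 0, 0], [0, 0, 0], 0.42],
])

```text
time: 12.45
tool_pos: [0.4381, 0.0833, 0.1025]
tool_rot: [0.625, -0.625, -0.33, 0.33]
contact_force: [0.4, 1.2, 0.8]
gripper_width: 0.296
```

Call:
drive_tool([
  [[-0.1, 0, 0.004], [0, -0.5, 0], 0.42],
  [[-0.1, 0, 0], [0, -0.5, 0], 0.42],
  [[-0.1, 0, 0], [0, -0.5, 0], 0.42],
  [[-0.1, 0, 0], [0, -0.5, 0], 0.42],
  [[-0.1, 0, 0], [0, -0.5, 0], 0.42],
  [[-0.1, 0, 0], [0, -0.5, 0], 0.42],
  [[-0.1, 0, 0], [0, -0.5, 0], 0.42],
  [[-0.1, 0, 0], [0, -0.5, 0], 0.42],
  [[0, 0, 0], [0, 0, 0], 0.42],
])

```text
time: 13.35
tool_pos: [0.4295, 0.0657, 0.1025]
tool_rot: [0.559, -0.558, -0.434, 0.433]
contact_force: [0.7, 1.9, 0.6]
gripper_width: 0.288
```

Run:
```python
from h import *
from plant import manip
rep(manip.state())
```

```text
t 13.35 phi 2.856 rad 0.0573 z 0.1025 Ft -2.07 Fr -0.12 jaw-tan 0.035 j6 -1.34 w 0.288
```

Call:
drive_tool([
  [[-0.1, 0, 0.004], [0, -0.49, 0], 0.42],
  [[-0.1, 0, 0], [0, -0.5, 0], 0.42],
  [[-0.1, 0, 0], [0, -0.5, 0], 0.42],
  [[-0.1, 0, 0], [0, -0.5, 0], 0.42],
  [[-0.1, 0, 0], [0, -0.5, 0], 0.42],
  [[-0.1, 0, 0], [0, -0.5, 0], 0.42],
  [[0, 0, 0], [0, 0, 0], 0.42],
])

```text
time: 14.05
tool_pos: [0.4271, 0.0524, 0.1024]
tool_rot: [-0.499, 0.496, 0.504, -0.502]
contact_force: [-0.4, 9.0, 1.1]
gripper_width: 0.292
```

Call:
drive_tool([
  [[-0.1, 0, 0.004], [0, -0.49, 0], 0.42],
  [[-0.1, 0, 0], [0, -0.5, 0], 0.42],
  [[-0.1, 0, 0], [0, -0.5, 0], 0.42],
  [[-0.1, 0, 0], [0, -0.5, 0], 0.42],
  [[-0.1, 0, 0], [0, -0.5, 0], 0.42],
  [[-0.1, 0, 0], [0, -0.5, 0], 0.42],
  [[0, 0, 0], [0, 0, 0], 0.42],
])

```text
time: 14.75
tool_pos: [0.4285, 0.037, 0.1024]
tool_rot: [-0.429, 0.426, 0.564, -0.563]
contact_force: [-0.4, 5.8, 2.5]
gripper_width: 0.292
```

Run:
```python
from h import *
from plant import manip
rep(manip.state())
```

```text
t 14.75 phi -2.922 rad 0.0574 z 0.1024 Ft -5.70 Fr -0.87 jaw-tan 0.052 j6 -1.93 w 0.292
```

Drag rises to about 9 N near hand angle 3.09 and is falling at 3.36. I'll go on through the fall, then come back in fine steps.

Call:
drive_tool([
  [[-0.1, 0, 0.004], [0, -0.48, 0], 0.42],
  [[-0.1, 0, 0], [0, -0.5, 0], 0.42],
  [[-0.1, 0, 0], [0, -0.5, 0], 0.42],
  [[0, 0, 0], [0, 0, 0], 0.42],
])

```text
time: 15.15
tool_pos: [0.4309, 0.0286, 0.1024]
tool_rot: [0.391, -0.39, -0.589, 0.59]
contact_force: [-0.7, 1.3, 1.5]
gripper_width: 0.291
```

Call:
drive_tool([
  [[-0.1, 0, 0.004], [0, -0.48, 0], 0.42],
  [[-0.1, 0, 0], [0, -0.5, 0], 0.42],
  [[-0.1, 0, 0], [0, -0.5, 0], 0.42],
  [[-0.1, 0, 0], [0, -0.5, 0], 0.42],
  [[0, 0, 0], [0, 0, 0], 0.42],
])

```text
time: 15.65
tool_pos: [0.4353, 0.0194, 0.1022]
tool_rot: [0.338, -0.338, -0.621, 0.621]
contact_force: [-0.7, 1.6, 1.7]
gripper_width: 0.289
```

Run:
```python
from h import *
from plant import manip
rep(manip.state())
```

```text
t 15.65 phi -2.593 rad 0.0577 z 0.1022 Ft -1.69 Fr -0.21 jaw-tan 0.025 j6 -2.27 w 0.289
```

Call:
drive_tool([
  [[0.1, 0, 0], [0, 0.5, 0], 0.42],
  [[0.1, 0, 0], [0, 0.5, 0], 0.42],
  [[0.1, 0, 0], [0, 0.5, 0], 0.42],
  [[0.1, 0, 0], [0, 0.5, 0], 0.42],
  [[0.1, 0, 0], [0, 0.5, 0], 0.42],
  [[0.1, 0, 0], [0, 0.5, 0], 0.42],
  [[0.1, 0, 0], [0, 0.5, 0], 0.42],
  [[0, 0, 0], [0, 0, 0], 0.42],
])

```text
time: 16.45
tool_pos: [0.428, 0.0348, 0.1022]
tool_rot: [0.428, -0.429, -0.562, 0.563]
contact_force: [-0.1, -1.6, -1.2]
gripper_width: 0.287
```

Call:
drive_tool([
  [[0.1, 0, 0], [0, 0.5, 0], 0.42],
  [[0.1, 0, 0], [0, 0.5, 0], 0.42],
  [[0, 0, 0], [0, 0, 0], 0.42],
])

```text
time: 16.75
tool_pos: [0.4269, 0.0393, 0.1022]
tool_rot: [0.452, -0.453, -0.543, 0.544]
contact_force: [1.2, -4.2, -2.0]
gripper_width: 0.291
```

Call:
drive_tool([
  [[0.1, 0, 0], [0, 0.5, 0], 0.42],
  [[0.1, 0, 0], [0, 0.5, 0], 0.42],
  [[0, 0, 0], [0, 0, 0], 0.42],
])

```text
time: 17.05
tool_pos: [0.4262, 0.0437, 0.1022]
tool_rot: [0.474, -0.476, -0.523, 0.524]
contact_force: [1.1, -7.5, -1.7]
gripper_width: 0.288
```

Call:
drive_tool([
  [[0.1, 0, 0], [0, 0.5, 0], 0.42],
  [[0.1, 0, 0], [0, 0.5, 0], 0.42],
  [[0, 0, 0], [0, 0, 0], 0.42],
])

```text
time: 17.35
tool_pos: [0.4256, 0.0483, 0.1022]
tool_rot: [0.497, -0.499, -0.501, 0.503]
contact_force: [0.8, -8.5, -1.6]
gripper_width: 0.29
```

Call:
drive_tool([
  [[0.1, 0, 0], [0, 0.5, 0], 0.42],
  [[0.1, 0, 0], [0, 0.5, 0], 0.42],
  [[0, 0, 0], [0, 0, 0], 0.42],
])

```text
time: 17.65
tool_pos: [0.4254, 0.0532, 0.1022]
tool_rot: [-0.518, 0.52, 0.479, -0.481]
contact_force: [0.4, -8.8, 0.0]
gripper_width: 0.29
```

Call:
drive_tool([
  [[0.1, 0, 0], [0, 0.5, 0], 0.42],
  [[0.1, 0, 0], [0, 0.5, 0], 0.42],
  [[0, 0, 0], [0, 0, 0], 0.42],
])

```text
time: 17.95
tool_pos: [0.4256, 0.0583, 0.1022]
tool_rot: [-0.539, 0.54, 0.455, -0.458]
contact_force: [-1.3, -8.3, 0.9]
gripper_width: 0.291
```

Run:
```python
from h import *
from plant import manip
rep(manip.state())
```

```text
t 17.95 phi 2.993 rad 0.0596 z 0.1022 Ft 8.43 Fr 0.02 jaw-tan -0.017 j6 -1.44 w 0.291
```

Call:
drive_tool([
  [[0.1, 0, -0.03], [0, 0.5, 0], 0.42],
  [[0.1, 0, -0.02], [0, 0.5, 0], 0.42],
  [[0, 0, 0], [0, 0, 0], 0.42],
])

```text
time: 18.25
tool_pos: [0.4279, 0.0633, 0.1022]
tool_rot: [-0.559, 0.56, 0.432, -0.434]
contact_force: [-1.2, -7.3, 1.2]
gripper_width: 0.293
```

Call:
drive_tool([
  [[0.1, 0, -0.01], [0, 0.5, 0], 0.42],
  [[0.1, 0, 0], [0, 0.5, 0], 0.42],
  [[0, 0, 0], [0, 0, 0], 0.42],
])

```text
time: 18.55
tool_pos: [0.4295, 0.0688, 0.1022]
tool_rot: [-0.577, 0.578, 0.407, -0.409]
contact_force: [-1.1, -4.5, 0.8]
gripper_width: 0.291
```

Call:
drive_tool([
  [[0.1, 0, 0], [0, 0.5, 0], 0.42],
  [[0.1, 0, 0], [0, 0.5, 0], 0.42],
  [[0, 0, 0], [0, 0, 0], 0.42],
])

```text
time: 18.85
tool_pos: [0.4315, 0.0743, 0.1022]
tool_rot: [0.595, -0.594, -0.383, 0.383]
contact_force: [-0.1, -1.3, 0.7]
gripper_width: 0.288
```

Run:
```python
from h import *
from plant import manip
rep(manip.state())
```

```text
t 18.85 phi 2.704 rad 0.0586 z 0.1022 Ft 1.25 Fr -0.51 jaw-tan 0.012 j6 -1.14 w 0.288
```

Both passes together put the middle of the spot at about 3.10 rad. Averaging the two directions cancels the lag. I'm driving there, then unloading and opening.

Call:
drive_tool([
  [[-0.1, 0, -0.01], [0, -0.5, 0], 0.42],
  [[-0.1, 0, 0], [0, -0.5, 0], 0.42],
  [[-0.1, 0, 0], [0, -0.5, 0], 0.42],
  [[-0.1, 0, 0], [0, -0.5, 0], 0.42],
  [[-0.1, 0, 0], [0, -0.5, 0], 0.42],
  [[-0.1, 0, 0], [0, -0.5, 0], 0.42],
  [[-0.1, 0, 0], [0, -0.5, 0], 0.42],
  [[-0.1, 0, 0], [0, -0.5, 0], 0.42],
  [[-0.1, 0, 0], [0, -0.5, 0], 0.42],
  [[-0.1, 0, 0], [0, -0.5, 0], 0.42],
  [[-0.1, 0, 0], [0, -0.5, 0], 0.42],
  [[0, 0, 0], [0, 0, 0], 0.42],
])

```text
time: 20.05
tool_pos: [0.4259, 0.05, 0.1023]
tool_rot: [-0.488, 0.484, 0.515, -0.512]
contact_force: [-0.9, 9.3, 2.2]
gripper_width: 0.292
```

Run:
```python
from h import *
from plant import manip
rep(manip.state())
```

```text
t 20.05 phi 3.133 rad 0.0587 z 0.1023 Ft -9.28 Fr 0.94 jaw-tan 0.063 j6 -1.69 w 0.292
```

Call:
drive_tool([
  [[-0.08, 0, 0], [0, -0.1, 0], 0.42],
  [[-0.08, 0, 0], [0, -0.1, 0], 0.42],
  [[0, 0, 0], [0, 0, 0], 0.42],
])

```text
time: 20.35
tool_pos: [0.426, 0.0461, 0.1023]
tool_rot: [-0.484, 0.48, 0.519, -0.516]
contact_force: [-1.6, 8.6, 0.9]
gripper_width: 0.288
```

Call:
drive_tool([
  [[0.08, 0, 0], [0, 0, 0], 0.42],
  [[0.08, 0, 0], [0, 0, 0], 0.42],
  [[0.08, 0, 0], [0, 0, 0], 0.42],
  [[0, 0, 0], [0, 0, 0], 0.42],
])

```text
time: 20.75
tool_pos: [0.426, 0.0502, 0.1023]
tool_rot: [-0.482, 0.481, 0.518, -0.517]
contact_force: [-0.8, 3.2, 0.7]
gripper_width: 0.293
```

Call:
drive_tool([
  [[0, 0, 0], [0, 0, 0], 0.3],
  [[0, 0, 0], [0, 0, 0], 0.2],
  [[0, 0, 0], [0, 0, 0], 0],
  [[0, 0, 0], [0, 0, 0], -0.2],
  [[0, 0, 0], [0, 0, 0], -0.3],
  [[0, -0.5, 0], [0, 0, 0], -0.3],
  [[0, -0.9, 0], [0, 0, 0], -0.3],
  [[0, -0.9, 0], [0, 0, 0], -0.3],
  [[0, -0.9, 0], [0, 0, 0], -0.5],
  [[0, -0.9, 0], [0, 0, 0], -0.7],
  [[0, -0.9, 0], [0, 0, 0], -1],
  [[0, 0, 0], [0, 0, 0], -1],
])

```text
time: 21.95
tool_pos: [0.4282, 0.0492, 0.2323]
tool_rot: [-0.48, 0.485, 0.519, -0.515]
contact_force: [0.7, -0.5, 0.1]
gripper_width: 1.0
```

```bash
cat >> h.py <<'E'
def knob(manip,name,save=None):
    s=manip.state();f=manip.grab_frame(name)
    if name=="wrist":
        R,p=tool(s);W=np.eye(4);W[:3,:3]=R;W[:3,3]=p;T=W@f["T_tool_cam"]
    else: T=f["world_from_camera"]
    if save: cv2.imwrite(save,f["img"])
    P=cloud(f["camera_matrix"],T,f["range_z"]);z=P[...,2];ok=f["range_z"]>0;D=np.hypot(P[...,0]-C[0],P[...,1]-C[1])
    t=ok&(z>.134)&(z<.146)&(D<.085); n=ok&(z>.098)&(z<.106)&(D<.02)
    if t.sum()>10:
        k=(P[t].min(0)+P[t].max(0))/2; print(name,"knob",k,t.sum(),"phi",np.arctan2(k[1]-C[1],k[0]-C[0])%6.2832,"r",np.hypot(*(k[:2]-C)))
    if n.any(): print("nut",(P[n].min(0)+P[n].max(0))/2,n.sum())
E
python3 - <<'E'
from h import *
from plant import manip
rep(manip.state()); knob(manip,"wrist","pics/w2.png");knob(manip,"top","pics/t2.png")
E
```

```text
t 21.95 phi -3.136 rad 0.0563 z 0.2323 Ft 0.49 Fr -0.72 jaw-tan 0.064 j6 -1.70 w 1.000
wrist knob [0.42744467 0.05505097 0.13830559] 637 phi 3.0446068441752097 r 0.057324720390189036
nut [0.48083555 0.05212934 0.10102727] 324
```

View pics/w2.png

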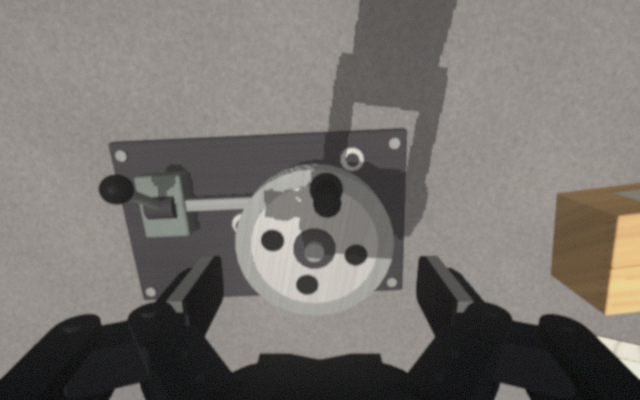

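The wrist view shows the knob at (325,195) standing free and the lever ball at (116,189), still unthrown. I'll move to behind the lever and measure the knob with the fixed cameras before throwing it.

Call:
drive_tool([
  [[-0.87, 0, 0.25], [0, 0, 0], -0.5],
  [[-0.87, 0, 0.25], [0, 0, 0], 0],
  [[-0.87, 0, 0.25], [0, 0, 0], 0.5],
  [[-0.87, 0, 0.25], [0, 0, 0], 1],
  [[-0.87, 0, 0.25], [0, 0, 0], 1],
  [[-0.87, 0, 0.25], [0, 0, 0], 1],
  [[-0.87, 0, 0.25], [0, 0, 0], 1],
  [[-0.87, 0, 0.25], [0, 0, 0], 1],
  [[0, 0, 0], [0, -0.5, 0], 1],
  [[0, 0, 0], [0, 0, 0], 1],
])

```text
time: 23.05
tool_pos: [0.3875, -0.1279, 0.2257]
tool_rot: [0.472, -0.47, -0.527, 0.527]
contact_force: [0.6, -0.4, 0.7]
gripper_width: 0.0
```

Run:
```python
from h import *
from plant import manip
print(manip.state()["tool_pos"],manip.state()["gripper_width"])
knob(manip,"top","pics/t3.png");knob(manip,"side","pics/s3.png");
a=[cv2.imread("pics/t3.png")[120:290,180:440],cv2.imread("pics/s3.png")[160:400,200:460]]
cv2.imwrite("pics/c3.png",np.vstack([cv2.resize(i,None,fx=2 if k==0 else 1,fy=2 if k==0 else 1)if k==0 else cv2.resize(i,(520,240)) for k,i in enumerate(a)]))
```

```text
[ 0.38745899 -0.12789562  0.22567067] 0.0002834378047862096
top knob [0.42779025 0.05646846 0.13971486] 140 phi 3.019326101635896 r 0.05713628997527746
nut [0.48371931 0.04967403 0.10144832] 113
side knob [0.42703224 0.05665475 0.13708931] 201 phi 3.0177297203085796 r 0.057911434064660136
nut [0.48425936 0.04972412 0.10004801] 118
```

View pics/c3.png

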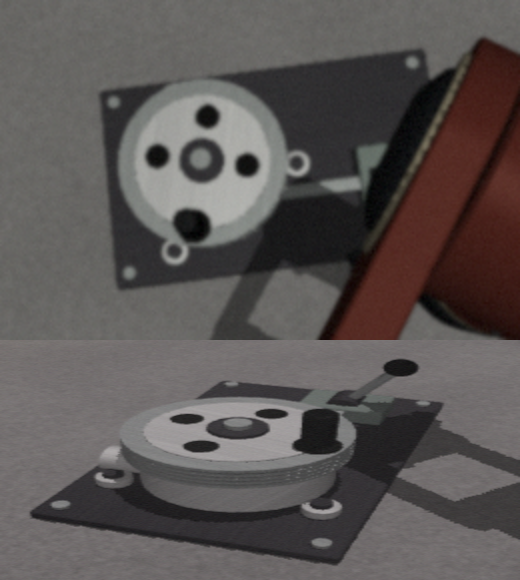

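The fixed cameras agree that the knob now stands at 3.02 rad; the force sweep put the middle near 3.10. The three visible pulley holes at about (157,156), (207,116) and (247,165) in the crop can give the pulley angle even while I hold the knob. I'll check that method from the side camera.

```bash
cat >> h.py <<'E'
C=np.array([.4842,.0497])
def holes(manip=None,f=None,v=False):
    f=f or manip.grab_frame("side");K,T=f["camera_matrix"],f["world_from_camera"]
    g=f["img"].max(2).astype(float);h,w=g.shape;vv,u=np.mgrid[:h,:w]
    d=T[:3,:3]@np.linalg.inv(K)@np.stack([u.ravel(),vv.ravel(),np.ones(u.size)]);o=T[:3,3]
    P=(o[:,None]+d*((.091-o[2])/d[2]))[:2].T.reshape(h,w,2)-C;r=np.hypot(P[...,0],P[...,1])
    ring=(r<.06)&(r>.022);m=(ring&(g<70)).astype(np.uint8)
    n,l,s,c=cv2.connectedComponentsWithStats(m);out=[]
    for i in range(1,n):
        q=P[l==i].mean(0);R=np.hypot(*q)
        if 20<s[i,4]<200 and .032<R<.045:
            a=np.arctan2(q[1],q[0])%(2*np.pi);out.append((round(a,3),round(R,4),int(s[i,4]),round((a-3.02+np.pi/4)%(np.pi/2)-np.pi/4+3.02,3)))
    print("holes ang,r,n,pulley",out);return out
E
python3 - <<'E'
from h import *
f=dict(np.load("pics/side0.npz"));holes(f=f)
f["img"]=cv2.imread("pics/s3.png");holes(f=f)
f=dict(np.load("pics/top0.npz"));holes(f=f)
f["img"]=cv2.imread("pics/t3.png");holes(f=f)
E
```

```text
holes ang,r,n,pulley [(np.float64(4.383), np.float64(0.0395), 117, np.float64(2.812)), (np.float64(1.235), np.float64(0.0402), 157, np.float64(2.806)), (np.float64(2.808), np.float64(0.0396), 156, np.float64(2.808))]
holes ang,r,n,pulley [(np.float64(4.604), np.float64(0.0399), 112, np.float64(3.033)), (np.float64(6.175), np.float64(0.0402), 122, np.float64(3.033)), (np.float64(1.448), np.float64(0.0403), 157, np.float64(3.019))]
holes ang,r,n,pulley [(np.float64(1.198), np.float64(0.0406), 102, np.float64(2.768)), (np.float64(4.428), np.float64(0.0394), 107, np.float64(2.857)), (np.float64(2.799), np.float64(0.0383), 107, np.float64(2.799))]
holes ang,r,n,pulley [(np.float64(6.178), np.float64(0.0416), 94, np.float64(3.037)), (np.float64(1.414), np.float64(0.0401), 96, np.float64(2.985)), (np.float64(4.64), np.float64(0.0399), 94, np.float64(3.07))]
```

The hole method is good to about 0.01 rad and gives the pulley at 3.03. I'll re-grasp and map drag against the true pulley angle.

Run:
```python
from h import *
from plant import manip
plan(manip.state(),[.4266,.0563,.2257],1.457)
```

```text
shift units(tool) [ 7.13  0.02 -2.37] turn units [-0.02  2.59  0.01]
```

Call:
drive_tool([
  [[0.89, 0, -0.3], [0, 0, 0], 0],
  [[0.89, 0, -0.3], [0, 0, 0], -0.5],
  [[0.89, 0, -0.3], [0, 0, 0], -1],
  [[0.89, 0, -0.3], [0, 0, 0], -1],
  [[0.89, 0, -0.3], [0, 0, 0], -1],
  [[0.89, 0, -0.3], [0, 0, 0], -1],
  [[0.89, 0, -0.3], [0, 0, 0], -1],
  [[0.89, 0, -0.27], [0, 0, 0], -1],
  [[0, 0, 0], [0, 0.9, 0], -1],
  [[0, 0, 0], [0, 0.9, 0], -1],
  [[0, 0, 0], [0, 0.8, 0], -1],
  [[0, 0, 0], [0, 0, 0], -1],
])

```text
time: 24.35
tool_pos: [0.4267, 0.0565, 0.2268]
tool_rot: [0.528, -0.527, -0.471, 0.471]
contact_force: [-0.7, 0.7, 0.3]
gripper_width: 1.002
```

Run:
```python
from h import *
from plant import manip
s=manip.state();rep(s);plan(s,[.4266,.0563,.1023],1.457)
```

```text
t 24.35 phi 3.024 rad 0.0579 z 0.2268 Ft -0.62 Fr 0.76 jaw-tan 0.005 j6 -1.50 w 1.002
shift units(tool) [-0.01  4.98 -0.  ] turn units [-0.01  0.02 -0.  ]
```

Call:
drive_tool([
  [[0, 0.9, 0], [0, 0, 0], -1],
  [[0, 0.9, 0], [0, 0, 0], -1],
  [[0, 0.9, 0], [0, 0, 0], -0.8],
  [[0, 0.9, 0], [0, 0, 0], -0.5],
  [[0, 0.8, 0], [0, 0, 0], -0.2],
  [[0, 0.58, 0], [0, 0, 0], 0],
  [[0, 0, 0], [0, 0, 0], 0.1],
  [[0, 0, 0], [0, 0, 0], 0.2],
  [[0, 0, 0], [0, 0, 0], 0.3],
  [[0, 0, 0], [0, 0, 0], 0.36],
  [[0, 0, 0], [0, 0, 0], 0.42],
  [[0, 0, 0], [0, 0, 0], 0.42],
])

```text
time: 25.55
tool_pos: [0.4273, 0.0558, 0.1033]
tool_rot: [-0.527, 0.528, 0.471, -0.471]
contact_force: [-0.6, 1.9, 0.6]
gripper_width: 0.285
```

```bash
cat > m.py <<'E'
from h import *
from plant import manip
rep(manip.state());holes(manip)
E
python3 m.py
```

```text
t 25.55 phi 3.034 rad 0.0572 z 0.1033 Ft -1.78 Fr 0.83 jaw-tan -0.006 j6 -1.50 w 0.285
holes ang,r,n,pulley [(np.float64(6.175), np.float64(0.0402), 120, np.float64(3.033)), (np.float64(1.461), np.float64(0.0402), 162, np.float64(3.032))]
```

Call:
drive_tool([
  [[-0.1, 0, 0], [0, -0.45, 0], 0.42],
  [[-0.1, 0, 0], [0, -0.45, 0], 0.42],
  [[-0.1, 0, 0], [0, -0.45, 0], 0.42],
  [[-0.1, 0, 0], [0, -0.45, 0], 0.42],
  [[-0.1, 0, 0], [0, -0.45, 0], 0.42],
  [[0, 0, 0], [0, 0, 0], 0.42],
])

```text
time: 26.2
tool_pos: [0.4266, 0.0453, 0.103]
tool_rot: [-0.48, 0.477, 0.522, -0.519]
contact_force: [0.5, 8.7, 0.7]
gripper_width: 0.293
```

```bash
python3 m.py
```

```text
t 26.20 phi -3.066 rad 0.0578 z 0.1030 Ft -8.63 Fr -1.15 jaw-tan 0.008 j6 -1.73 w 0.293
holes ang,r,n,pulley [(np.float64(6.202), np.float64(0.04), 119, np.float64(3.06)), (np.float64(1.485), np.float64(0.0402), 166, np.float64(3.056))]
```

Call:
drive_tool([
  [[-0.1, 0, 0], [0, -0.5, 0], 0.42],
  [[-0.1, 0, 0], [0, -0.5, 0], 0.42],
  [[0, 0, 0], [0, 0, 0], 0.42],
])

```text
time: 26.55
tool_pos: [0.427, 0.0402, 0.103]
tool_rot: [-0.457, 0.454, 0.542, -0.54]
contact_force: [-0.3, 8.0, 0.6]
gripper_width: 0.289
```

```bash
python3 m.py
```

```text
t 26.55 phi -2.977 rad 0.0580 z 0.1030 Ft -7.95 Fr -1.03 jaw-tan 0.006 j6 -1.83 w 0.289
holes ang,r,n,pulley [(np.float64(4.721), np.float64(0.0393), 116, np.float64(3.15)), (np.float64(0.02), np.float64(0.0403), 124, np.float64(3.162)), (np.float64(1.581), np.float64(0.0404), 170, np.float64(3.152))]
```

Call:
drive_tool([
  [[-0.1, 0, 0], [0, -0.5, 0], 0.42],
  [[-0.1, 0, 0], [0, -0.5, 0], 0.42],
  [[0, 0, 0], [0, 0, 0], 0.42],
])

```text
time: 26.9
tool_pos: [0.4279, 0.0348, 0.1029]
tool_rot: [-0.432, 0.431, 0.561, -0.559]
contact_force: [-1.6, 5.0, 1.7]
gripper_width: 0.287
```

```bash
python3 m.py
```

```text
t 26.90 phi -2.882 rad 0.0582 z 0.1029 Ft -5.21 Fr 0.25 jaw-tan -0.001 j6 -1.92 w 0.287
holes ang,r,n,pulley [(np.float64(4.833), np.float64(0.0394), 112, np.float64(3.262)), (np.float64(0.129), np.float64(0.0401), 122, np.float64(3.271)), (np.float64(1.706), np.float64(0.0403), 176, np.float64(3.277))]
```

Call:
drive_tool([
  [[-0.1, 0, 0], [0, -0.5, 0], 0.42],
  [[-0.1, 0, 0], [0, -0.5, 0], 0.42],
  [[0, 0, 0], [0, 0, 0], 0.42],
])

```text
time: 27.25
tool_pos: [0.4294, 0.0291, 0.1029]
tool_rot: [-0.407, 0.407, 0.579, -0.578]
contact_force: [-0.2, 2.1, 0.3]
gripper_width: 0.292
```

```bash
python3 m.py
```

```text
t 27.25 phi -2.781 rad 0.0585 z 0.1029 Ft -1.99 Fr -0.54 jaw-tan -0.016 j6 -2.02 w 0.292
holes ang,r,n,pulley [(np.float64(4.98), np.float64(0.0396), 113, np.float64(3.41)), (np.float64(0.271), np.float64(0.0404), 123, np.float64(3.413)), (np.float64(1.828), np.float64(0.0403), 184, np.float64(3.399))]
```

Call:
drive_tool([
  [[-0.1, 0, 0], [0, -0.5, 0], 0.42],
  [[-0.1, 0, 0], [0, -0.5, 0], 0.42],
  [[0, 0, 0], [0, 0, 0], 0.42],
])

```text
time: 27.6
tool_pos: [0.4313, 0.0239, 0.1029]
tool_rot: [-0.382, 0.382, 0.595, -0.595]
contact_force: [-1.0, 1.1, 1.4]
gripper_width: 0.293
```

```bash
python3 m.py
```

```text
t 27.60 phi -2.688 rad 0.0588 z 0.1029 Ft -1.42 Fr 0.41 jaw-tan -0.023 j6 -2.12 w 0.293
holes ang,r,n,pulley [(np.float64(5.089), np.float64(0.0399), 105, np.float64(3.519)), (np.float64(0.367), np.float64(0.0402), 127, np.float64(3.508)), (np.float64(1.932), np.float64(0.0402), 184, np.float64(3.503))]
```

Call:
drive_tool([
  [[0.1, 0, -0.01], [0, 0.5, 0], 0.42],
  [[0.1, 0, -0.01], [0, 0.5, 0], 0.42],
  [[0.1, 0, -0.01], [0, 0.5, 0], 0.42],
  [[0.1, 0, 0], [0, 0.5, 0], 0.42],
  [[0.1, 0, 0], [0, 0.5, 0], 0.42],
  [[0, 0, 0], [0, 0, 0], 0.42],
])

```text
time: 28.25
tool_pos: [0.4278, 0.0355, 0.1028]
tool_rot: [0.443, -0.445, -0.55, 0.551]
contact_force: [0.0, -2.9, -0.3]
gripper_width: 0.288
```

```bash
python3 m.py
```

```text
t 28.25 phi -2.894 rad 0.0581 z 0.1028 Ft 2.84 Fr 0.71 jaw-tan -0.034 j6 -1.87 w 0.288
holes ang,r,n,pulley [(np.float64(4.991), np.float64(0.0396), 112, np.float64(3.42)), (np.float64(0.272), np.float64(0.0402), 124, np.float64(3.414)), (np.float64(1.837), np.float64(0.0404), 181, np.float64(3.408))]
```

Call:
drive_tool([
  [[0.1, 0, 0], [0, 0.5, 0], 0.42],
  [[0.1, 0, 0], [0, 0.5, 0], 0.42],
  [[0, 0, 0], [0, 0, 0], 0.42],
])

```text
time: 28.6
tool_pos: [0.4269, 0.04, 0.1028]
tool_rot: [0.467, -0.468, -0.53, 0.531]
contact_force: [0.3, -5.2, -0.2]
gripper_width: 0.292
```

```bash
python3 m.py
```

```text
t 28.60 phi -2.974 rad 0.0581 z 0.1028 Ft 5.15 Fr 0.56 jaw-tan -0.041 j6 -1.78 w 0.292
holes ang,r,n,pulley [(np.float64(4.948), np.float64(0.0398), 110, np.float64(3.377)), (np.float64(0.229), np.float64(0.04), 123, np.float64(3.371)), (np.float64(1.798), np.float64(0.0402), 180, np.float64(3.369))]
```

Call:
drive_tool([
  [[0.1, 0, -0.01], [0, 0.5, 0], 0.42],
  [[0.1, 0, 0], [0, 0.5, 0], 0.42],
  [[0, 0, 0], [0, 0, 0], 0.42],
])

```text
time: 28.95
tool_pos: [0.4266, 0.0445, 0.1029]
tool_rot: [0.489, -0.491, -0.509, 0.511]
contact_force: [-0.7, -7.0, 0.1]
gripper_width: 0.29
```

```bash
python3 m.py
```

```text
t 28.95 phi -3.051 rad 0.0578 z 0.1029 Ft 6.93 Fr 1.31 jaw-tan -0.051 j6 -1.68 w 0.290
holes ang,r,n,pulley [(np.float64(4.901), np.float64(0.0398), 112, np.float64(3.33)), (np.float64(0.181), np.float64(0.0402), 125, np.float64(3.323)), (np.float64(1.748), np.float64(0.0402), 175, np.float64(3.319))]
```

Call:
drive_tool([
  [[0.1, 0, -0.01], [0, 0.5, 0], 0.42],
  [[0.1, 0, 0], [0, 0.5, 0], 0.42],
  [[0, 0, 0], [0, 0, 0], 0.42],
])

```text
time: 29.3
tool_pos: [0.4266, 0.0491, 0.1028]
tool_rot: [-0.511, 0.513, 0.487, -0.489]
contact_force: [-1.5, -8.5, 0.5]
gripper_width: 0.293
```

```bash
python3 m.py
```

```text
t 29.30 phi -3.131 rad 0.0576 z 0.1028 Ft 8.51 Fr 1.57 jaw-tan -0.059 j6 -1.58 w 0.293
holes ang,r,n,pulley [(np.float64(0.123), np.float64(0.0402), 122, np.float64(3.265)), (np.float64(1.7), np.float64(0.0403), 173, np.float64(3.271))]
```

Call:
drive_tool([
  [[0.1, 0, -0.01], [0, 0.5, 0], 0.42],
  [[0.1, 0, 0], [0, 0.5, 0], 0.42],
  [[0, 0, 0], [0, 0, 0], 0.42],
])

```text
time: 29.65
tool_pos: [0.427, 0.054, 0.1028]
tool_rot: [-0.532, 0.534, 0.464, -0.467]
contact_force: [-1.3, -9.2, 1.1]
gripper_width: 0.29
```

```bash
python3 m.py
```

```text
t 29.65 phi 3.066 rad 0.0573 z 0.1028 Ft 9.30 Fr 0.64 jaw-tan -0.060 j6 -1.48 w 0.290
holes ang,r,n,pulley [(np.float64(0.046), np.float64(0.0402), 119, np.float64(3.187)), (np.float64(1.615), np.float64(0.0402), 168, np.float64(3.186))]
```

Call:
drive_tool([
  [[0.1, 0, -0.01], [0, 0.5, 0], 0.42],
  [[0.1, 0, 0], [0, 0.5, 0], 0.42],
  [[0, 0, 0], [0, 0, 0], 0.42],
])

```text
time: 30.0
tool_pos: [0.4279, 0.0591, 0.1028]
tool_rot: [-0.551, 0.553, 0.44, -0.443]
contact_force: [-2.0, -8.8, 2.7]
gripper_width: 0.288
```

```bash
python3 m.py
```

```text
t 30.00 phi 2.976 rad 0.0571 z 0.1028 Ft 9.01 Fr 0.53 jaw-tan -0.056 j6 -1.38 w 0.288
holes ang,r,n,pulley [(np.float64(6.224), np.float64(0.0403), 115, np.float64(3.083)), (np.float64(1.522), np.float64(0.0402), 165, np.float64(3.093))]
```

Drag peaks symmetrically when both directions are read against the true pulley angle. Mirroring the exit half-levels (3.27 and 2.885) gives a middle of about 3.08. The pulley is at 3.088 now, so I let go here: unload, open, rise, and move behind the lever.

Call:
drive_tool([
  [[-0.08, 0, 0], [0, 0, 0], 0.42],
  [[-0.08, 0, 0], [0, 0, 0], 0.42],
  [[-0.06, 0, 0], [0, 0, 0], 0.42],
  [[0, 0, 0], [0, 0, 0], 0.3],
  [[0, 0, 0], [0, 0, 0], 0.1],
  [[0, 0, 0], [0, 0, 0], -0.1],
  [[0, 0, 0], [0, 0, 0], -0.3],
  [[0, 0, 0], [0, 0, 0], -0.3],
  [[0, -0.6, 0], [0, 0, 0], -0.3],
  [[0, -0.9, 0], [0, 0, 0], -0.3],
  [[0, -0.9, 0], [0, 0, 0], -0.3],
])

```text
time: 31.15
tool_pos: [0.4267, 0.0556, 0.1631]
tool_rot: [0.553, -0.552, -0.441, 0.442]
contact_force: [-0.9, -0.3, 1.0]
gripper_width: 0.65
```

Call:
drive_tool([
  [[0, -0.9, 0], [0, 0, 0], 0],
  [[0, -0.9, 0], [0, 0, 0], 0.5],
  [[0, -0.9, 0], [0, 0, 0], 1],
  [[0, 0, 0], [0, 0, 0], 1],
])

```text
time: 31.55
tool_pos: [0.429, 0.0555, 0.2342]
tool_rot: [-0.551, 0.554, 0.443, -0.44]
contact_force: [0.3, -0.3, 0.8]
gripper_width: 0.007
```

```bash
python3 m.py
python3 - <<'E'
from h import *
from plant import manip
th=.118;M=np.array([[np.cos(th),-np.sin(th)],[np.sin(th),np.cos(th)]])
for xp in(-.125,-.092,-.016): print(xp,C+M@[xp,-.165])
s=manip.state();h=C+M@[-.125,-.165];plan(s,[h[0],h[1],.2],th+np.pi/2)
E
```

```text
t 31.55 phi 3.037 rad 0.0555 z 0.2342 Ft 0.28 Fr -0.33 jaw-tan -0.118 j6 -1.39 w 0.007
holes ang,r,n,pulley [(np.float64(4.665), np.float64(0.0395), 113, np.float64(3.094)), (np.float64(6.23), np.float64(0.0403), 117, np.float64(3.089)), (np.float64(1.521), np.float64(0.0401), 174, np.float64(3.092))]
-0.125 [ 0.37949409 -0.1288684 ]
-0.092 [ 0.41226461 -0.12498343]
-0.016 [ 0.48773611 -0.11603622]
shift units(tool) [-7.62  1.27  0.27] turn units [ 0.04 -3.9   0.  ]
```

Call:
drive_tool([
  [[-0.95, 0, 0.03], [0, 0, 0], 1],
  [[-0.95, 0, 0.03], [0, 0, 0], 1],
  [[-0.95, 0, 0.03], [0, 0, 0], 1],
  [[-0.95, 0, 0.03], [0, 0, 0], 1],
  [[-0.95, 0, 0.03], [0, 0, 0], 1],
  [[-0.95, 0, 0.03], [0, 0, 0], 1],
  [[-0.95, 0, 0.03], [0, 0, 0], 1],
  [[-0.95, 0, 0.03], [0, 0, 0], 1],
  [[0, 0, 0], [0, -1, 0], 1],
  [[0, 0, 0], [0, -1, 0], 1],
  [[0, 0, 0], [0, -1, 0], 1],
  [[0, 0, 0], [0, -0.9, 0], 1],
])

```text
time: 32.8
tool_pos: [0.3786, -0.1282, 0.2283]
tool_rot: [0.47, -0.468, -0.529, 0.529]
contact_force: [0.2, 0.4, 0.3]
gripper_width: 0.004
```

Run:
```python
from h import *
from plant import manip
s=manip.state();print(s["tool_pos"],s["joint_pos"].round(2),s["contact_force"])
plan(s,[.3795,-.1289,.095],.118+np.pi/2)
f=manip.grab_frame("wrist");cv2.imwrite("pics/w4.png",f["img"])
```

```text
[ 0.3786014  -0.12821609  0.22829148] [-0.51 -0.53  2.11  0.    1.57 -2.21] [0.21992791 0.44440642 0.31659489]
shift units(tool) [-0.04  5.33 -0.04] turn units [-0.03  0.03  0.02]
```

View pics/w4.png

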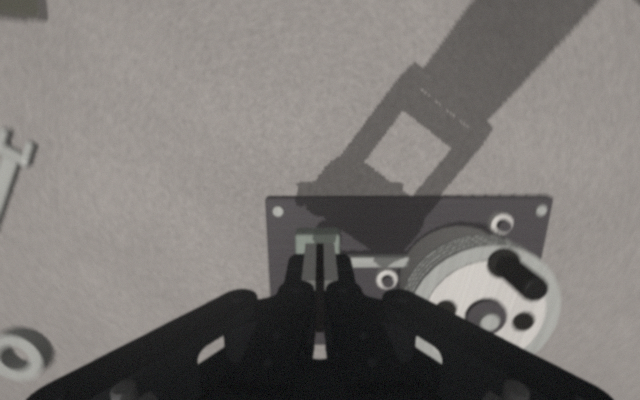

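The wrist view shows the closed fingers lined up with the lever block at column 320 and the pulley clear to the right. Descending behind the ball, then pushing along pump +x.

Call:
drive_tool([
  [[-0.04, 0.9, 0], [0, 0, 0], 1],
  [[0, 0.9, 0], [0, 0, 0], 1],
  [[0, 0.9, 0], [0, 0, 0], 1],
  [[0, 0.9, 0], [0, 0, 0], 1],
  [[0, 0.9, 0], [0, 0, 0], 1],
  [[0, 0.83, 0], [0, 0, 0], 1],
  [[0, 0, 0], [0, 0, 0], 1],
])

```text
time: 33.55
tool_pos: [0.3764, -0.1277, 0.0925]
tool_rot: [0.473, -0.467, -0.528, 0.529]
contact_force: [-0.1, 0.1, -0.0]
gripper_width: -0.002
```

Call:
drive_tool([
  [[0, 0, -0.25], [0, 0, 0], 1],
  [[0, 0, -0.25], [0, 0, 0], 1],
  [[0, 0, -0.25], [0, 0, 0], 1],
  [[0, 0, -0.25], [0, 0, 0], 1],
  [[0, 0, -0.2], [0, 0, 0], 1],
  [[0, 0, -0.2], [0, 0, 0], 1],
  [[0, 0, -0.2], [0, 0, 0], 1],
  [[0, 0, -0.2], [0, 0, 0], 1],
  [[0, 0, -0.2], [0, 0, 0], 1],
  [[0, 0, -0.2], [0, 0, 0], 1],
  [[0, 0, 0], [0, 0, 0], 1],
])

```text
time: 34.65
tool_pos: [0.4347, -0.1229, 0.0971]
tool_rot: [-0.47, 0.47, 0.529, -0.528]
contact_force: [-0.8, 0.5, 0.4]
gripper_width: -0.0
```

Call:
drive_tool([
  [[0, 0, -0.2], [0, 0, 0], 1],
  [[0, 0, -0.2], [0, 0, 0], 1],
  [[0, 0, -0.2], [0, 0, 0], 1],
  [[0, 0, -0.2], [0, 0, 0], 1],
  [[0, 0, -0.2], [0, 0, 0], 1],
  [[0, 0, -0.2], [0, 0, 0], 1],
  [[0, 0, -0.2], [0, 0, 0], 1],
  [[0, 0, 0], [0, 0, 0], 1],
])

```text
time: 35.45
tool_pos: [0.4694, -0.1188, 0.097]
tool_rot: [-0.47, 0.47, 0.529, -0.529]
contact_force: [0.2, -0.1, 0.3]
gripper_width: 0.0
```

```bash
python3 m.py
python3 - <<'E'
from h import *
from plant import manip
th=.118;M=np.array([[np.cos(th),-np.sin(th)],[np.sin(th),np.cos(th)]])
p=manip.state()["tool_pos"];print("pump frame tcp",M.T@(p[:2]-C),p[2])
f=manip.grab_frame("side");cv2.imwrite("pics/s5.png",f["img"][100:300,250:550])
E
```

```text
t 35.45 phi -1.658 rad 0.1692 z 0.0970 Ft 0.20 Fr 0.08 jaw-tan -1.365 j6 -2.09 w 0.000
holes ang,r,n,pulley [(np.float64(4.665), np.float64(0.0395), 113, np.float64(3.094)), (np.float64(6.23), np.float64(0.0403), 117, np.float64(3.089)), (np.float64(1.51), np.float64(0.0403), 154, np.float64(3.081))]
pump frame tcp [-0.03480497 -0.16558802] 0.0969910727534886
```

Call:
drive_tool([
  [[0, 0, -0.15], [0, 0, 0], 1],
  [[0, 0, -0.15], [0, 0, 0], 1],
  [[0, 0, -0.1], [0, 0, 0], 1],
  [[0, 0, -0.1], [0, 0, 0], 1],
  [[0, 0, -0.1], [0, 0, 0], 1],
  [[0, 0, 0], [0, 0, 0], 1],
])

```text
time: 36.15
tool_pos: [0.4841, -0.1172, 0.0971]
tool_rot: [-0.47, 0.47, 0.529, -0.528]
contact_force: [-0.3, 0.1, 0.5]
gripper_width: 0.001
```

```bash
cat > l.py <<'E'
from h import *
from plant import manip
th=.118;M=np.array([[np.cos(th),-np.sin(th)],[np.sin(th),np.cos(th)]])
p=manip.state()["tool_pos"];print("pump frame tcp",M.T@(p[:2]-C),p[2],manip.state()["contact_force"])
E
python3 l.py;python3 - <<'E'
from plant import manip
import cv2
cv2.imwrite("pics/s6.png",cv2.resize(manip.grab_frame("side")["img"][100:300,250:550],(600,400)))
E
```

```text
pump frame tcp [-0.01977508 -0.16569046] 0.0971217836888376 [-0.33790807  0.13696191  0.46697661]
```

View pics/s6.png

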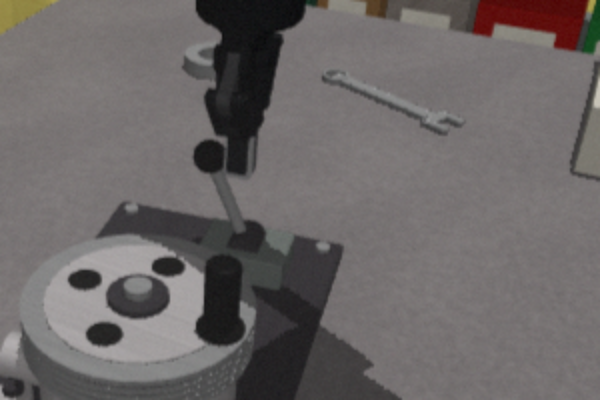

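The lever is leaning over, with its ball at (209,156) against the fingers. I'll push on gently to the stop.

Call:
drive_tool([
  [[0, 0, -0.1], [0, 0, 0], 1],
  [[0, 0, -0.1], [0, 0, 0], 1],
  [[0, 0, 0], [0, 0, 0], 1],
])

```text
time: 36.5
tool_pos: [0.4889, -0.1165, 0.0971]
tool_rot: [-0.47, 0.47, 0.529, -0.529]
contact_force: [0.1, -0.8, -0.7]
gripper_width: 0.003
```

Call:
drive_tool([
  [[0, 0, -0.08], [0, 0, 0], 1],
  [[0, 0, -0.08], [0, 0, 0], 1],
  [[0, 0, 0], [0, 0, 0], 1],
])

```text
time: 36.8
tool_pos: [0.4901, -0.1164, 0.0967]
tool_rot: [0.472, -0.468, -0.527, 0.531]
contact_force: [-11.3, -1.2, 6.6]
gripper_width: -0.003
```

The force rose to 11 N with the finger halted, so the lever is at its stop. Backing off and rising.

Call:
drive_tool([
  [[0, 0, 0.2], [0, 0, 0], 1],
  [[0, 0, 0.4], [0, 0, 0], 1],
  [[0, 0, 0.6], [0, 0, 0], 1],
  [[0, 0, 0.6], [0, 0, 0], 1],
  [[0, -0.8, 0.4], [0, 0, 0], 1],
  [[0, -0.9, 0.4], [0, 0, 0], 1],
  [[0, -0.9, 0.4], [0, 0, 0], 1],
  [[-0.5, -0.9, 0.2], [0, 0, 0], 1],
  [[-0.9, -0.9, 0], [0, 0, 0], 1],
  [[-0.9, -0.5, 0], [0, 0, 0], 1],
  [[-0.9, 0, 0], [0, 0, 0], 1],
  [[-0.9, 0, 0], [0, 0, 0], 1],
])

```text
time: 38.0
tool_pos: [0.4254, -0.2285, 0.2207]
tool_rot: [-0.469, 0.471, 0.529, -0.528]
contact_force: [0.0, 0.4, -0.1]
gripper_width: -0.002
```

Call:
drive_tool([
  [[-0.9, 0, 0], [0, 0, 0], 1],
  [[-0.5, 0, 0], [0, 0, 0], 1],
  [[0, 0, 0], [0, 0, 0], 1],
  [[0, 0, 0], [0, 0, 0], 1],
])

```text
time: 38.4
tool_pos: [0.4292, -0.2616, 0.2194]
tool_rot: [-0.47, 0.47, 0.529, -0.528]
contact_force: [-0.4, 0.4, -0.2]
gripper_width: 0.005
```

```bash
python3 m.py
python3 - <<'E'
from h import *
from plant import manip
th=.118;M=np.array([[np.cos(th),-np.sin(th)],[np.sin(th),np.cos(th)]])
ims=[]
for n in("top","side"):
    f=manip.grab_frame(n);P=cloud(f["camera_matrix"],f["world_from_camera"],f["range_z"]);ims.append(f["img"])
    q=P[(f["range_z"]>0)&(P[...,2]>.1)&(P[...,2]<.13)&(np.hypot(P[...,0]-.51,P[...,1]+.115)<.05)]
    if len(q): b=(q.min(0)+q.max(0))/2; print(n,"ball pump-frame",M.T@(b[:2]-C),q[:,2].max(),len(q))
cv2.imwrite("pics/e.png",np.vstack([i[100:380,150:550] for i in ims]))
E
```

```text
t 38.40 phi -1.746 rad 0.3161 z 0.2194 Ft -0.46 Fr -0.37 jaw-tan -1.278 j6 -2.38 w 0.005
holes ang,r,n,pulley [(np.float64(4.667), np.float64(0.0395), 114, np.float64(3.096)), (np.float64(6.231), np.float64(0.0402), 118, np.float64(3.09)), (np.float64(1.51), np.float64(0.0403), 156, np.float64(3.081))]
top ball pump-frame [ 0.00852559 -0.16367941] 0.11972199270979389 179
side ball pump-frame [ 0.00770773 -0.16301923] 0.11635201955237595 190
```

View pics/e.png

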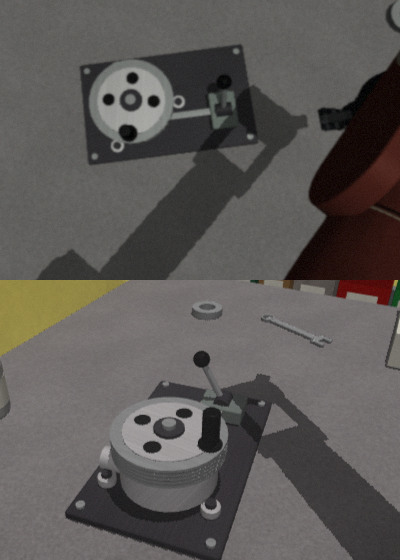

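The final views show the ball at (224,82) in the top crop, leaning away from the robot, 38 mm past the pivot as it should be. The knob is still at (128,132), the pulley angle is unchanged, and the arm is clear. Handing in.

```bash
python3 -c "
from plant import manip
print(manip.job_done())"
```

```text
the job is handed in; nothing more can be done
None
```

The job is handed in, at about 38.5 s. The pulley stands at about 3.09 rad, within about 0.01 rad of my estimate of the tight spot's middle, with the knob let go. The clamp lever is thrown to its stop.

- **Turning:** I caged the knob loosely instead of gripping it, because the fixed grip force would have exceeded 15 N. I turned the pulley slowly until the drag rose from about 1.5 N to about 9 N and fell again, then swept back over the spot from the other side.
- **Middle of the spot:** The first let-go left the pulley at 3.03 rad, so I took hold again and mapped the drag against the pulley's holes in the side camera. The two directions disagreed by about 0.1 rad, so I took the midpoint, about 3.08 rad. Treat that as good to a few hundredths of a radian, against the 0.15 rad allowed.
- **Lever:** I pushed it until the force rose to about 11 N at the stop.
- **Last checks:** The lever ball was 38 mm past its pivot on the +x side, as expected. The pulley angle had not moved while the lever was thrown. The arm was clear with contact force near zero, and I touched nothing else on the bench.

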